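# Sort left-hand and right-hand hinge brackets

### The arm

A 6-joint arm with a two-finger parallel gripper is mounted at the origin on a cart in front of the work surface, level with it; the furniture and walls round the work are solid. World frame = base frame: x ahead of the robot, y to its left, z up, the work surface at z = 0. Lengths are in mm, angles in rad, forces in N, time in s.
With the tool pointing down it reaches from about 350 to 975 mm from the base axis. Payload 7.1 kg.
Tool frame: the origin (TCP) lies at the very end of the fingers, on their centre line; the grasp point (between the pads) lies 19 mm behind it; y points along the fingers, x is the direction in which the jaws open and shut, and the axes are right-handed (so a half turn about y gives the same grasp; the last joint's range is limited). The gripper opens to 88 mm and grips with 3 to 60 N. Pads are 20 mm wide; open, the fingers measure 115 mm over their backs; the gripper's body (75 mm by 178 mm) begins 61 mm behind the grasp point.
Start: joints at [-1.188, 0.423, 1.63, -0, 1.089, -0.019], TCP at [244.438, -575.2, 222.675] pointing down, gripper open.
Joint ranges: [-3, 3], [-0.9, 2.11], [0.09, 2.58], [-1.31, 4.45], [0.11, 2.69], [-2.54, 2.54]. Speed limits (rad/s): [2.39, 2.39, 3.01, 3.14, 3.14, 3.14].

### API

Orientations are given as a rotation vector (axis times angle).
In Python, from workcell import ctrl gives the robot as it stands. The module is installed in compiled form; this text tells all that it offers.
- The arm moves only by the tool jog_arm, never from a script. Its argument "steps" is a list of rows, each an object with "turn": the turn, a rotation vector about the world's x, y, z scaled (see below), a list of three; "dp": the shift along the world's x, y, z scaled (see below), a list of three; "claw": the opening, from 0 (shut) to 1 (fully open). In form: [{"turn": [wx, wy, wz], "dp": [x, y, z], "claw": claw}, ...]. A call has 1 to 12 rows; each row is the pose to reach, as a shift and turn from the pose measured when the call began, turning the shorter way round; what a row does not reach only later rows make up. The controller multiplies each number of a shift by 80 mm and each number of a turn by pi rad. A row lasts 1/12 s, in which the tool goes at most 41.7 mm and 7.16 degrees, less where a joint would pass 70% of its speed; a pose out of reach is approached as far as the arm can. A call with a number of a shift or a turn outside -1 to 1 is refused whole. A call with a gripper value outside its range is refused whole. The fingers move at their own pace and stop on an object; the grip force is fixed at half the most. Time passes only in rows, so rows that repeat a pose let the fingers close. It gives the time, the measured TCP pose, the force and the opening at its end, in the units of the state.
- ctrl.get_obs(): the state, without advancing time (a new reading comes with each control period).
- ctrl.get_image(name): name is "side" or "top"; returns a dict with "img" (400x640x3 uint8, red, green, blue), "range_z" (400x640 float32, mm along the optical axis (not along the pixel's ray), 0 where there is no reading), "fovy" (degrees; the focal length in pixels is half the picture's height over the tangent of half this angle, whatever the lens; pixels are square), "cx", "cy" (the principal point, pixels), "camera_from_world" (4x4, takes a point from world to camera coordinates). Camera axes: x right, y down, z forward; pixel columns grow to the right and rows downward; lengths in mm; the calibration is good to about 2 mm. A picture is of the moment at which its call begins.
- ctrl.close_job(): hands the job in, once; it reports no verdict.
The state is a dict: "t": time; "qpos": joint angles; "qvel": joint speeds; "joint_torque": joint torques, N m; "ee_pos": TCP position; "orientation": TCP orientation; "ft_force": force on the tool from outside, world axes, zero at the start; "moment": the same for the moment, N m; "width": finger opening in mm.
Only numpy, scipy, OpenCV 4.12 (cv2) and the standard library are available. Lean on these libraries where they do the work, as an engineer would, in place of code of your own. Each camera call takes 0.05 s, during which the arm holds its last target.

### The job

Two mirror-image hinge brackets lie on the desk. Put the left-hand one in the green bin and the right-hand one in the orange bin, each lying flat on the bin's floor the same way up as it lies now. A bracket is left-hand if, seen from above with its round boss pointing away from you, the foot at its near end points left; right-hand if it points right.

Things in the scene. Friction and masses are not known exactly. Their poses are not given: they have to be found in the camera images.
- left_bracket: left-hand hinge bracket, light grey metal casting, 0.14 kg, loose, flat on the desk at any yaw. Bar 22 mm wide, 24 high, along x from -55 to +45 mm; round boss (30 across, 32 high, brass bush) at x = +47; foot (12 high, two dark bolt holes) at x = -55 to -31 sticks out to y = +48 mm: left, seen with the boss pointing away. Origin: underside of the bar, near the centre of mass; grip the bar across y here. z up.
- right_bracket: right-hand hinge bracket, light grey metal casting, 0.14 kg, loose, flat on the desk at any yaw. Bar 22 mm wide, 24 high, along x from -55 to +45 mm; round boss (30 across, 32 high, brass bush) at x = +47; foot (12 high, two dark bolt holes) at x = -55 to -31 sticks out to y = -48 mm: right, seen with the boss pointing away. Origin: underside of the bar, near the centre of mass; grip the bar across y here. z up.
- green_bin: Open empty green plastic bin, fixed; on the robot's left or right. 180 mm along x, 140 along y (rim lip 3 mm more each side), 45 high, walls and floor 4 thick; blank white card on the -x end. Origin: centre of the underside, inner floor 4 mm above it; z up. For the left-hand bracket.
- orange_bin: Open empty orange plastic bin, fixed; on the robot's left or right. 180 mm along x, 140 along y (rim lip 3 mm more each side), 45 high, walls and floor 4 thick; blank white card on the -x end. Origin: centre of the underside, inner floor 4 mm above it; z up. For the right-hand bracket.
Not all that is in view belongs to the job. Leave any turquoise look-alike of the left_bracket alone.

How it is judged (in metres and radians):
At the end, for the whole second after the job is handed in: The left-hand bracket lies inside the green bin and the right-hand bracket inside the orange bin, each at rest on the bin's floor (underside within 8 mm of it at the bracket's origin), the same way up as at the start and within about 11 degrees of level (x of left_bracket in the frame of green_bin between -0.08 and 0.08 m and y of left_bracket in the frame of green_bin between -0.062 and 0.062 m and z of left_bracket in the frame of green_bin between -0.002 and 0.012 m and angle between each of left_bracket, right_bracket's own z axis and vertical below 0.2 rad and linear speed of each of left_bracket, right_bracket below 0.03 m/s and x of right_bracket in the frame of orange_bin between -0.08 and 0.08 m and y of right_bracket in the frame of orange_bin between -0.062 and 0.062 m and z of right_bracket in the frame of orange_bin between -0.002 and 0.012 m); the robot touches nothing.
It also fails if it takes over 54 s, if anything falls off the work surface, if the arm or the gripper's body presses on something with over 40 N, if the wrist force passes 120 N, or if a joint passes its speed limit or range.

## Working session

There is one attempt and no reset: what is moved stays moved. The work goes in short steps, Python scripts to look and compute and a tool call to move; the robot and the scene stay as the last step left them, time stands still between calls to the robot, and variables do not carry over. Pictures are saved under pics/ and viewed, and the job is handed in when it is done.

Besides the shell and the picture viewer there is one more tool, called after ">>>" by a JSON object that holds its "method" and its "body", one argument or row to a line. jog_arm: Moves the arm, as the interface text tells. Its arguments: {"type":"object","properties":{"steps":{"type":"array","items":{"type":"object","properties":{"turn":{"type":"array","items":{"type":"number"}},"dp":{"type":"array","items":{"type":"number"}},"claw":{"type":"number"}}}}},"required":["steps"]}

```bash
mkdir -p pics; cat > h.py <<'E'
from workcell import ctrl
import numpy as np, cv2
def get(n):
    d=ctrl.get_image(n); return d
def cam(d):
    f=200/np.tan(np.radians(d["fovy"])/2); M=np.array(d["camera_from_world"]); return f,M
def toworld_depth(d,u,v):
    f,M=cam(d); z=d["range_z"][int(round(v)),int(round(u))]
    p=np.array([(u-d["cx"])/f*z,(v-d["cy"])/f*z,z]); R=M[:3,:3]; return R.T@(p-M[:3,3])
def plane(d,u,v,h):
    f,M=cam(d); R=M[:3,:3]; c=-R.T@M[:3,3]; r=R.T@np.array([(u-d["cx"])/f,(v-d["cy"])/f,1]); return c+r*(h-c[2])/r[2]
E
python3 - <<'E'
from h import *
o=ctrl.get_obs(); print(o)
import pickle
for n in("top","side"):
    d=get(n); pickle.dump(d,open(n+"0.pkl","wb")); cv2.imwrite(f"pics/{n}0.png",d["img"][:,:,::-1]); f,M=cam(d); print(n,f,d["cx"],d["cy"],-M[:3,:3].T@M[:3,3]); print(M.round(3))
E
```

```text
{'t': 0.0, 'qpos': array([-1.18798974e+00,  4.23816970e-01,  1.63068304e+00,  7.24544425e-06,
        1.08862179e+00, -1.89809050e-02]), 'qvel': array([-0.00057969,  0.00083069,  0.00033834,  0.00028424, -0.00119944,
       -0.00027384]), 'joint_torque': array([-3.18892780e-04, -5.44608843e+01, -2.73673904e+01,  6.44085975e-02,
        2.27271288e-02, -1.47124433e-04]), 'ee_pos': array([ 244.24235909, -574.69212988,  221.91934678]), 'orientation': array([-1.37200973,  0.9092685 , -0.90720212]), 'ft_force': array([-0.43127142,  0.11864511, -0.21997562]), 'moment': array([0.00929156, 0.01219016, 0.02497378]), 'width': 87.93524056166993}
top 387.1155574309118 326.4791757902515 200.38917070807662 [ 385.72640814 -100.37712954 1073.77848782]
[[-2.500000e-02 -1.000000e+00 -9.000000e-03 -8.076800e+01]
 [-9.950000e-01  2.600000e-02 -9.900000e-02  4.930390e+02]
 [ 1.000000e-01  7.000000e-03 -9.950000e-01  1.030655e+03]
 [ 0.000000e+00  0.000000e+00  0.000000e+00  1.000000e+00]]
side 499.00917163847583 316.49365220922186 189.74722503342656 [ 302.13090889 1350.7406842   899.08066342]
[[-9.930000e-01 -1.180000e-01 -2.500000e-02  4.822260e+02]
 [-3.700000e-02  4.950000e-01 -8.680000e-01  1.224200e+02]
 [ 1.150000e-01 -8.610000e-01 -4.960000e-01  1.573722e+03]
 [ 0.000000e+00  0.000000e+00  0.000000e+00  1.000000e+00]]
```

```bash
ls pics
```

```text
side0.png
top0.png
```

View pics/top0.png

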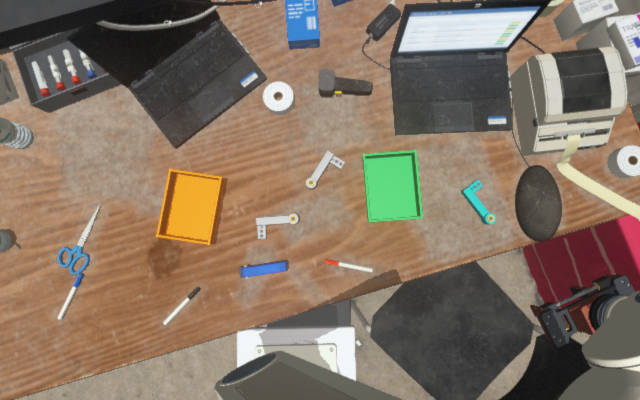

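View pics/side0.png

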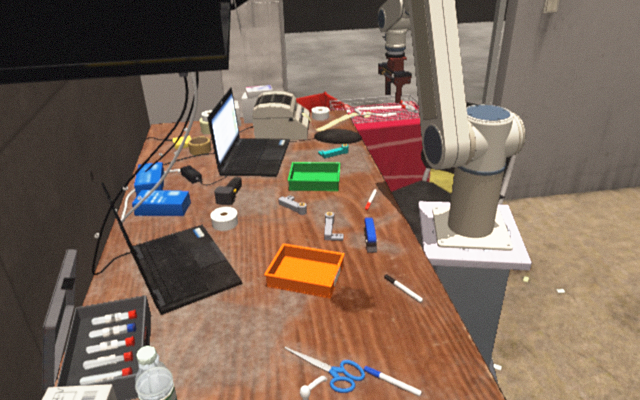

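Top view: bracket A has its boss at about (311,183) and foot at (338,162), so it is left-hand. Bracket B has its boss at (294,218) and foot at (262,233), so it is right-hand. The green bin is near (392,186), the orange near (190,206), and the turquoise decoy at (479,202). Next I measure them.

```bash
python3 - <<'E'
from h import *
import pickle
d=pickle.load(open("top0.pkl","rb")); im=d["img"]; f,M=cam(d)
hsv=cv2.cvtColor(im,cv2.COLOR_RGB2HSV)
big=cv2.resize(im[135:255,235:365],None,fx=6,fy=6,interpolation=cv2.INTER_CUBIC)[:600]
cv2.imwrite("pics/crop.png",big[:,:,::-1])
# height map
uu,vv=np.meshgrid(np.arange(640),np.arange(400)); z=d["range_z"].astype(float)
P=np.stack([(uu-d["cx"])/f*z,(vv-d["cy"])/f*z,z],-1)
W=(P-M[:3,3])@M[:3,:3]
np.save("W.npy",W)
for name,(u0,u1,v0,v1) in dict(A=(300,350,145,195),B=(248,305,208,245)).items():
    s=W[v0:v1,u0:u1]; hh=s[...,2]; print(name,"desk h",np.median(hh))
    m=((hsv[v0:v1,u0:u1,1]<60)&(hsv[v0:v1,u0:u1,2]>110)).astype(np.uint8)
    mh=(hh>18)
    for t in range(6,40,4): print(t,(hh>t).sum(),end="; ")
    print()
    for h,mm in (("h>18",hh>18),("h>6",hh>6)):
        mm=mm&(hh<50); q=s[mm]; c=q[:,:2].mean(0); ww,vv2=np.linalg.eigh(np.cov(q[:,:2].T)); print(h,mm.sum(),c,vv2[:,1],np.sqrt(ww))
    b=hh>27; print("boss",s[b].mean(0),b.sum())
    print("brass", end=" ")
    br=(hsv[v0:v1,u0:u1,0]>12)&(hsv[v0:v1,u0:u1,0]<30)&(hsv[v0:v1,u0:u1,1]>90)&(hh>20)
    ys,xs=np.nonzero(br)
    if len(xs): print(xs.mean()+u0,ys.mean()+v0,len(xs), plane(d,xs.mean()+u0,ys.mean()+v0,32))
for name,(lo,hi) in dict(green=(45,75),orange=(8,22)).items():
    m=((hsv[...,0]>=lo)&(hsv[...,0]<=hi)&(hsv[...,1]>(150 if name=='green' else 215))&(hsv[...,2]>100)).astype(np.uint8)
    cs,_=cv2.findContours(m,cv2.RETR_EXTERNAL,cv2.CHAIN_APPROX_NONE); c=max(cs,key=cv2.contourArea)
    pts=np.array([plane(d,*p[0],45)[:2] for p in c],np.float32); print(name,cv2.minAreaRect(pts), cv2.minAreaRect(c))
    r=cv2.boxPoints(cv2.minAreaRect(pts)); print(r)
    mk=np.zeros_like(m); cv2.drawContours(mk,[c],-1,1,-1); print("heights",np.percentile(W[mk>0][:,2],[2,25,50,75,98]))
E
```

```text
A desk h 0.6980399183287138
6 498; 10 468; 14 380; 18 363; 22 307; 26 135; 30 87; 34 31; 38 8; 
h>18 355 [574.66566122 -74.89945386] [-0.83533633  0.54973923] [ 6.90757406 34.19051893]
h>6 490 [579.70967694 -86.69378986] [-0.70986642  0.70433633] [13.4164224  37.01718222]
boss [537.91144121 -60.11737837 100.42938868] 121
brass 312.22222222222223 182.0 18 [541.28470907 -55.71861643  32.        ]
B desk h 1.1477648903385036
6 501; 10 474; 14 402; 18 374; 22 327; 26 148; 30 95; 34 37; 38 13; 
h>18 363 [441.33481098  41.36407534] [-0.03197352  0.99948872] [ 6.77507935 34.13980602]
h>6 490 [433.75496257  51.9004813 ] [-0.23653551  0.97162284] [13.08188406 37.05277377]
boss [437.8012209   -1.94066486 128.41552085] 119
brass 289.7391304347826 220.3913043478261 23 [438.48465307   7.03517721  32.        ]
green ((613.7969970703125, -326.751708984375), (19.510194778442383, 6.104721546173096), 69.57579040527344) ((411.800048828125, 152.09999084472656), (7.273237705230713, 2.2135941982269287), 18.43494987487793)
[[ 607.5323  -334.82837]
 [ 613.25323 -336.95874]
 [ 620.0617  -318.67505]
 [ 614.34076 -316.54468]]
heights [43.64345832 43.83095558 44.8136986  45.09514613 48.94265717]
orange ((406.932373046875, 331.02777099609375), (46.5372200012207, 11.699251174926758), 83.44761657714844) ((167.58197021484375, 235.09837341308594), (17.292325973510742, 4.436251640319824), 5.19442892074585)
[[398.46576 308.57867]
 [410.08856 307.24365]
 [415.399   353.47687]
 [403.77618 354.8119 ]]
heights [ 2.37378428 43.23299347 44.70619586 46.9498806  48.0458792 ]
```

View pics/crop.png

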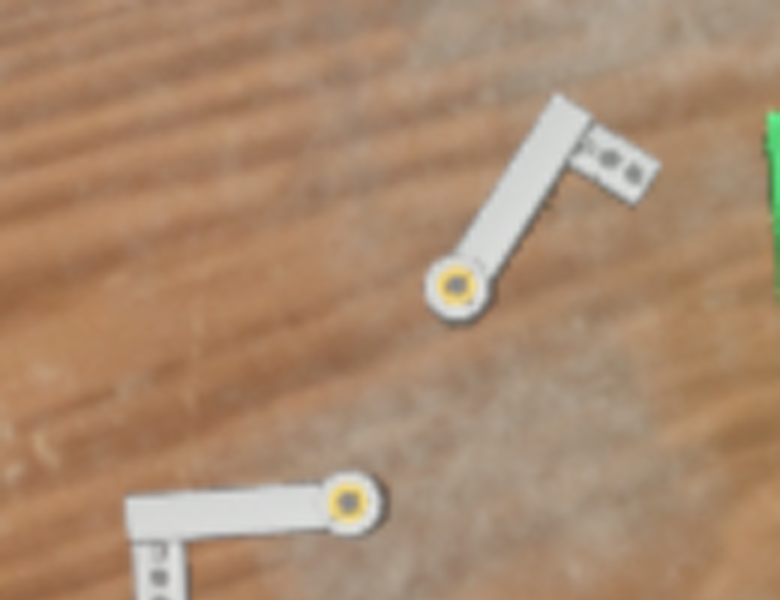

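The crop confirms the handedness: A (upper) is left-hand, B is right-hand. The boss centres are at crop (456,285) and (348,502), and the bar far-end mids at (576,106) and (130,518).

```bash
cat > meas.py <<'E'
from h import *
def pose(d,boss,end):
    b=plane(d,*boss,32)[:2]; e=plane(d,*end,24)[:2]; x=b-e; L=np.linalg.norm(x); x/=L
    o=e+x*55+ (L-102)/2*x
    return o,np.degrees(np.arctan2(x[1],x[0])),L
E
python3 - <<'E'
from meas import *
import pickle
d=pickle.load(open("top0.pkl","rb")); s=pickle.load(open("side0.pkl","rb"))
c=lambda x,y:(235+(x+.5)/6-.5,135+(y+.5)/6-.5)
for n,b,e in(("A",(456,285),(576,106)),("B",(348,502),(130,518))):
    o,y,L=pose(d,c(*b),c(*e)); print(n,o,y,L)
W=np.load("W.npy")
hsv=cv2.cvtColor(d["img"],cv2.COLOR_RGB2HSV)
for name,lo,hi,(u0,u1,v0,v1) in (("green",45,80,(350,435,140,230)),("orange",5,25,(150,230,160,255))):
    h=hsv[v0:v1,u0:u1]; w=W[v0:v1,u0:u1]
    m=((h[...,0]>=lo)&(h[...,0]<=hi)&(h[...,1]>120)&(h[...,2]>60)).astype(np.uint8)
    m=((w[...,2]>2)&(w[...,2]<60)).astype(np.uint8) if 0 else m
    if name=="orange": m&=(h[...,1]>190).astype(np.uint8)
    m=cv2.morphologyEx(m,cv2.MORPH_CLOSE,np.ones((3,3)))
    cs,_=cv2.findContours(m,cv2.RETR_EXTERNAL,cv2.CHAIN_APPROX_NONE); k=max(cs,key=cv2.contourArea)
    hl=np.zeros_like(m); cv2.drawContours(hl,[k],-1,1,-1)
    pts=np.array([plane(d,p[0][0]+u0,p[0][1]+v0,45)[:2] for p in k],np.float32); r=cv2.minAreaRect(pts); print(name,r,cv2.contourArea(k)); print(cv2.boxPoints(r))
    rim=w[(w[...,2]>38)&(w[...,2]<52)&(hl>0)]; print("rim",len(rim),cv2.minAreaRect(rim[:,:2].astype(np.float32)),"floor",np.median(w[35:55,30:50,2]))
    big=cv2.resize(d["img"][v0:v1,u0:u1],None,fx=6,fy=6)[:,:,::-1]; cv2.imwrite(f"pics/{name}.png",big)
# side-view check of bosses: print predicted pixel
f,M=cam(s)
for p in ((541,-53,32),(438,-2,32)):
    q=M[:3,:3]@p+M[:3,3]; print(q[0]/q[2]*f+s["cx"],q[1]/q[2]*f+s["cy"])
cv2.imwrite("pics/sc.png",cv2.resize(s["img"][150:310,250:400],None,fx=5,fy=5)[:600,:,::-1])
# where is orange/green card
h=np.hstack
E
python3 -c "
import cv2,numpy as np
a=cv2.imread('pics/green.png');b=cv2.imread('pics/orange.png')
h=min(a.shape[0],b.shape[0]);c=np.hstack([a[:h],b[:h]]);cv2.imwrite('pics/bins.png',cv2.resize(c,None,fx=.75,fy=.75))"
```

```text
A [579.29900076 -77.27067402] 145.6955602685037 100.31005188283069
B [442.08060092  45.08443934] -87.52606729828636 99.69695304282905
green ((524.6381225585938, -269.89666748046875), (182.9974365234375, 144.4047393798828), 2.7682628631591797) 3543.5
[[ 429.75906 -202.19763]
 [ 436.7333  -346.43384]
 [ 619.5172  -337.5957 ]
 [ 612.54297 -193.3595 ]]
rim 579 ((524.799072265625, -270.22332763671875), (183.45208740234375, 144.98367309570312), 2.7675304412841797) floor 3.9765695226292994
orange ((481.8944091796875, 271.00958251953125), (154.03128051757812, 185.96498107910156), 79.82030487060547) 3805.0
[[376.7642  211.63965]
 [559.80176 178.77295]
 [587.02466 330.37952]
 [403.98706 363.24622]]
rim 669 ((482.940185546875, 275.405029296875), (146.75796508789062, 186.16616821289062), 79.91683959960938) floor 4.510644004638157
301.7133998651611 204.21983909676572
331.02226318339723 213.73638254214816
```

View pics/bins.png

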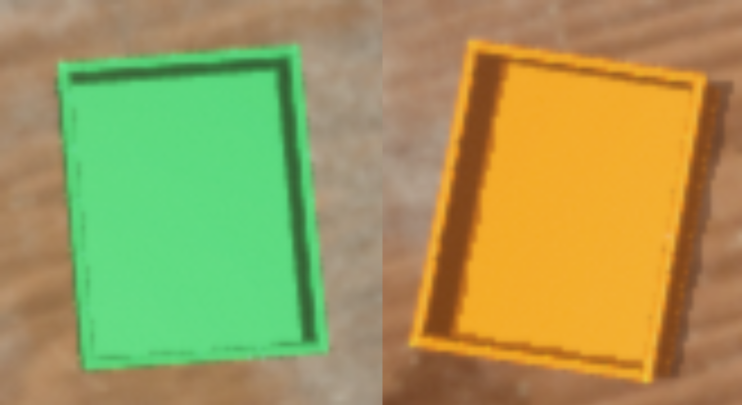

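View pics/sc.png

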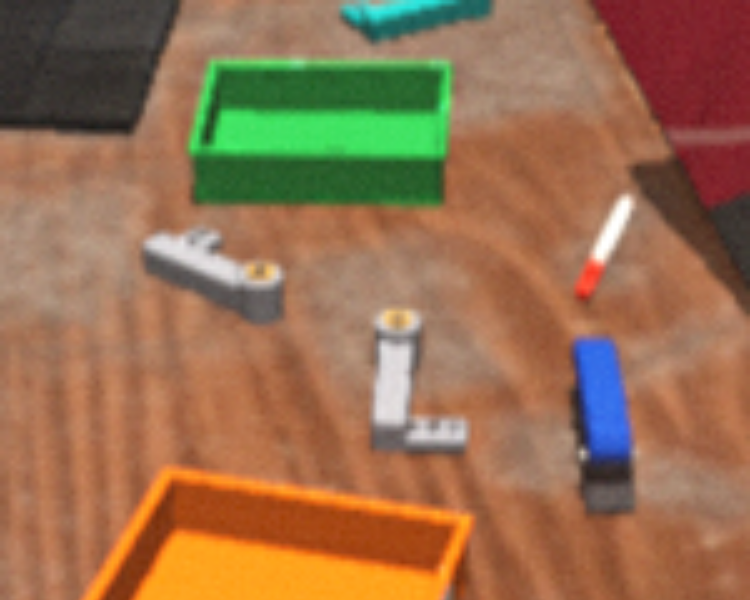

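Cross-checks hold: the bar-end to boss length measures 100 against 102 mm, the side-view boss pixels match within 1–2 px, and the bin rims measure 186×146. Next, the tool axes and turns.

```bash
cat > st.py <<'E'
from h import *
from scipy.spatial.transform import Rotation as R
def st():
    o=ctrl.get_obs(); r=R.from_rotvec(o["orientation"]).as_matrix(); jy=np.degrees(np.arctan2(r[1,0],r[0,0]))
    return o,r,jy
def to(x,y,z,bjaw,label=""):
    """print remaining shift /80, turn vec/pi to get vertical with jaw yaw bjaw (deg)"""
    o,r,jy=st(); d=np.array([x,y,z])-o["ee_pos"]
    for k in(0,180):
        a=np.radians(bjaw+k); X=np.array([np.cos(a),np.sin(a),0]); Y=np.array([0,0,-1.]); G=np.c_[X,Y,np.cross(X,Y)]
        t=R.from_matrix(G@r.T).as_rotvec(); print(label,"shift",d.round(1),"/80",(d/80).round(3),"turn/pi",(t/np.pi).round(3),"deg",np.degrees(t).round(1))
    print("t",o["t"],"ee",o["ee_pos"].round(1),"jaw",jy.round(1),"down",r[:,1].round(3),"q",o["qpos"].round(2),"w",round(o["width"],1),"F",o["ft_force"].round(1))
def place(c,yaw,bx,by):
    a=np.radians(yaw); return np.array(c)+np.array([[np.cos(a),-np.sin(a)],[np.sin(a),np.cos(a)]])@[bx,by]
E
python3 - <<'E'
from st import *
to(579.3,-77.3,130,55.7,"A")
to(442.1,45.1,130,2.5,"B")
print("green place",place((524.7,-270),182.8,-3.5,-12)); print("orange",place((483,274),-10.1,-3.5,12),place((483,274),169.9,-3.5,12))
E
```

```text
A shift [335.  497.5 -92. ] /80 [ 4.188  6.218 -1.15 ] turn/pi [-0.    -0.001  0.682] deg [-0.000e+00 -1.000e-01  1.227e+02]
A shift [335.  497.5 -92. ] /80 [ 4.188  6.218 -1.15 ] turn/pi [-0.     0.    -0.318] deg [ -0.1   0.  -57.3]
t 0.1 ee [ 244.3 -574.8  222. ] jaw -67.0 down [-0.     0.001 -1.   ] q [-1.19  0.42  1.63  0.    1.09 -0.02] w 87.6 F [0.5 0.9 0.3]
B shift [197.8 619.9 -92. ] /80 [ 2.473  7.748 -1.15 ] turn/pi [-0.    -0.     0.386] deg [-0.  -0.1 69.5]
B shift [197.8 619.9 -92. ] /80 [ 2.473  7.748 -1.15 ] turn/pi [-0.     0.    -0.614] deg [-1.000e-01  0.000e+00 -1.105e+02]
t 0.1 ee [ 244.3 -574.8  222. ] jaw -67.0 down [-0.     0.001 -1.   ] q [-1.19  0.42  1.63  0.    1.09 -0.02] w 87.6 F [0.5 0.9 0.3]
green place [ 527.60962424 -257.84335216]
orange [481.65863958 286.4278217 ] [484.34136042 261.5721783 ]
```

>>> {"method": "jog_arm", "body": {
  "steps": [
    {"dp": [0.6,0.9,-0.1],"turn": [0,0,-0.05],"claw": 1},
    {"dp": [0.6,0.9,-0.1],"turn": [0,0,-0.05],"claw": 1},
    {"dp": [0.6,0.9,-0.1],"turn": [0,0,-0.05],"claw": 1}
  ]
}}

```text
t: 0.35
ee_pos: [293.7, -497.6, 212.5]
orientation: [-1.311, 1.031, -1.022]
ft_force: [0.8, -0.2, -0.2]
width: 87.7
```

>>> {"method": "jog_arm", "body": {
  "steps": [
    {"dp": [0.6,0.9,-0.1],"turn": [0,0,-0.05],"claw": 1},
    {"dp": [0.6,0.9,-0.1],"turn": [0,0,-0.05],"claw": 1},
    {"dp": [0.6,0.9,-0.1],"turn": [0,0,-0.05],"claw": 1}
  ]
}}

```text
t: 0.6
ee_pos: [342.8, -421.4, 203.4]
orientation: [-1.243, 1.149, -1.137]
ft_force: [-0.4, 1.3, 0.3]
width: 88.1
```

>>> {"method": "jog_arm", "body": {
  "steps": [
    {"dp": [0.6,0.88,-0.2],"turn": [0,0,-0.05],"claw": 1},
    {"dp": [0.6,0.88,-0.2],"turn": [0,0,-0.05],"claw": 1},
    {"dp": [0.6,0.88,-0.2],"turn": [0,0,-0.05],"claw": 1}
  ]
}}

```text
t: 0.85
ee_pos: [391.8, -347.3, 186.3]
orientation: [-1.169, 1.266, -1.249]
ft_force: [-0.6, 0.7, -0.8]
width: 87.9
```

>>> {"method": "jog_arm", "body": {
  "steps": [
    {"dp": [0.6,0.88,-0.2],"turn": [0,0,-0.05],"claw": 1},
    {"dp": [0.6,0.88,-0.2],"turn": [0,0,-0.05],"claw": 1},
    {"dp": [0.6,0.88,-0.2],"turn": [0,0,-0.05],"claw": 1}
  ]
}}

```text
t: 1.1
ee_pos: [441.0, -274.0, 169.3]
orientation: [-1.086, 1.38, -1.36]
ft_force: [-0.2, 0.2, -0.9]
width: 87.9
```

>>> {"method": "jog_arm", "body": {
  "steps": [
    {"dp": [0.6,0.88,-0.2],"turn": [0,0,-0.05],"claw": 1},
    {"dp": [0.6,0.88,-0.2],"turn": [0,0,-0.05],"claw": 1},
    {"dp": [0.6,0.88,-0.2],"turn": [0,0,-0.05],"claw": 1}
  ]
}}

```text
t: 1.35
ee_pos: [490.6, -201.1, 152.6]
orientation: [-0.996, 1.49, -1.47]
ft_force: [-0.5, -0.3, 0.5]
width: 87.9
```

>>> {"method": "jog_arm", "body": {
  "steps": [
    {"dp": [0.6,0.88,-0.2],"turn": [0,0,-0.05],"claw": 1},
    {"dp": [0.6,0.88,-0.2],"turn": [0,0,-0.05],"claw": 1},
    {"dp": [0.6,0.88,-0.2],"turn": [0,0,-0.05],"claw": 1}
  ]
}}

```text
t: 1.6
ee_pos: [540.6, -128.4, 135.9]
orientation: [-0.897, 1.596, -1.577]
ft_force: [-0.2, 0.3, 0.1]
width: 87.7
```

```bash
python3 -c "
from st import *
to(579.3,-77.3,3,55.7,'A')"
```

```text
A shift [  38.7   51.1 -132.9] /80 [ 0.483  0.638 -1.661] turn/pi [-0.002 -0.007  0.979] deg [ -0.4  -1.3 176.2]
A shift [  38.7   51.1 -132.9] /80 [ 0.483  0.638 -1.661] turn/pi [-0.005  0.002 -0.021] deg [-0.8  0.3 -3.8]
t 1.6 ee [ 540.6 -128.4  135.9] jaw -120.5 down [ 0.004  0.014 -1.   ] q [-0.26  0.44  1.85  0.02  0.86  1.83] w 87.7 F [-0.2  0.3  0.1]
```

>>> {"method": "jog_arm", "body": {
  "steps": [
    {"dp": [0.48,0.64,-0.8],"turn": [-0.005,0.002,-0.021],"claw": 1},
    {"dp": [0.48,0.64,-0.8],"turn": [-0.005,0.002,-0.021],"claw": 1},
    {"dp": [0.48,0.64,-0.8],"turn": [-0.005,0.002,-0.021],"claw": 1},
    {"dp": [0.48,0.64,-0.8],"turn": [-0.005,0.002,-0.021],"claw": 1},
    {"dp": [0.48,0.64,-0.8],"turn": [-0.005,0.002,-0.021],"claw": 1},
    {"dp": [0.48,0.64,-0.8],"turn": [-0.005,0.002,-0.021],"claw": 1}
  ]
}}

```text
t: 2.1
ee_pos: [579.0, -78.8, 73.0]
orientation: [-0.866, 1.634, -1.637]
ft_force: [0.7, -0.3, 0.1]
width: 88.4
```

```bash
python3 -c "
from st import *
to(579.3,-77.3,3,55.7,'A')
import cv2
s=get('side'); cv2.imwrite('pics/s1.png',cv2.resize(s['img'][130:260,230:390],None,fx=5,fy=5)[:600,:,::-1])
d=get('top'); cv2.imwrite('pics/t1.png',cv2.resize(d['img'][120:220,250:380],None,fx=6,fy=6)[:600,:,::-1])"
```

```text
A shift [  0.3   1.5 -70. ] /80 [ 0.004  0.018 -0.875] turn/pi [0.    0.001 1.   ] deg [1.0e-01 2.0e-01 1.8e+02]
A shift [  0.3   1.5 -70. ] /80 [ 0.004  0.018 -0.875] turn/pi [ 0.001 -0.    -0.   ] deg [ 0.1 -0.  -0. ]
t 2.1 ee [579.  -78.8  73. ] jaw -124.3 down [-0.001 -0.002 -1.   ] q [-0.15  0.57  1.81 -0.    0.77  2.02] w 88.4 F [ 0.7 -0.3  0.1]
```

View pics/s1.png

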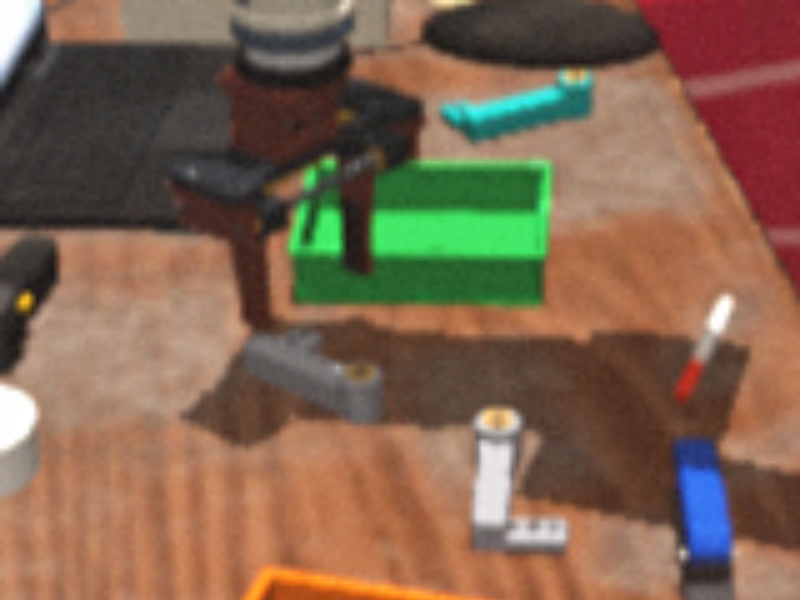

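The side view shows the open fingers at crop (258,320) and (357,268), with the bar of A (245–380, 335–420) under and between them. Descend and grip.

>>> {"method": "jog_arm", "body": {
  "steps": [
    {"dp": [0,0.01,-0.3],"turn": [0,0,0],"claw": 1},
    {"dp": [0,0.02,-0.6],"turn": [0,0,0],"claw": 1},
    {"dp": [0,0.02,-0.75],"turn": [0,0,0],"claw": 1},
    {"dp": [0,0.02,-0.82],"turn": [0,0,0],"claw": 1},
    {"dp": [0,0.02,-0.86],"turn": [0,0,0],"claw": 1},
    {"dp": [0,0.02,-0.86],"turn": [0,0,0],"claw": 1},
    {"dp": [0,0.02,-0.86],"turn": [0,0,0],"claw": 1}
  ]
}}

```text
t: 2.78
ee_pos: [579.8, -77.4, 5.4]
orientation: [-0.863, 1.633, -1.638]
ft_force: [-0.1, -0.0, 0.1]
width: 87.8
```

>>> {"method": "jog_arm", "body": {
  "steps": [
    {"dp": [0,0,0],"turn": [0,0,0],"claw": 0},
    {"dp": [0,0,0],"turn": [0,0,0],"claw": 0},
    {"dp": [0,0,0],"turn": [0,0,0],"claw": 0},
    {"dp": [0,0,0],"turn": [0,0,0],"claw": 0},
    {"dp": [0,0,0],"turn": [0,0,0],"claw": 0},
    {"dp": [0,0,0],"turn": [0,0,0],"claw": 0},
    {"dp": [0,0,0],"turn": [0,0,0],"claw": 0},
    {"dp": [0,0,0],"turn": [0,0,0],"claw": 0},
    {"dp": [0,0,0],"turn": [0,0,0],"claw": 0},
    {"dp": [0,0,0],"turn": [0,0,0],"claw": 0}
  ]
}}

```text
t: 3.62
ee_pos: [579.8, -77.4, 5.3]
orientation: [-0.863, 1.633, -1.638]
ft_force: [-0.2, 0.8, -0.5]
width: 24.7
```

>>> {"method": "jog_arm", "body": {
  "steps": [
    {"dp": [0,0,0],"turn": [0,0,0],"claw": 0},
    {"dp": [0,0,0],"turn": [0,0,0],"claw": 0},
    {"dp": [0,0,0],"turn": [0,0,0],"claw": 0},
    {"dp": [0,0,0],"turn": [0,0,0],"claw": 0}
  ]
}}

```text
t: 3.95
ee_pos: [579.7, -77.4, 5.3]
orientation: [-0.863, 1.633, -1.638]
ft_force: [0.3, 0.0, -0.9]
width: 21.8
```

>>> {"method": "jog_arm", "body": {
  "steps": [
    {"dp": [0,0,0.3],"turn": [0,0,0],"claw": 0},
    {"dp": [0,0,0.6],"turn": [0,0,0],"claw": 0},
    {"dp": [0,0,1],"turn": [0,0,0],"claw": 0},
    {"dp": [0,0,1],"turn": [0,0,0],"claw": 0},
    {"dp": [0,0,1],"turn": [0,0,0],"claw": 0},
    {"dp": [0,0,1],"turn": [0,0,0],"claw": 0}
  ]
}}

```text
t: 4.45
ee_pos: [579.2, -77.3, 84.7]
orientation: [-0.864, 1.634, -1.638]
ft_force: [-0.7, -1.5, -2.4]
width: 22.0
```

```bash
python3 -c "
from st import *
to(527.6,-257.8,100,92.8,'A')
import cv2
s=get('side'); cv2.imwrite('pics/s2.png',cv2.resize(s['img'][130:260,230:390],None,fx=5,fy=5)[:600,:,::-1])"
```

```text
A shift [ -51.6 -180.5   15.3] /80 [-0.645 -2.257  0.191] turn/pi [ 0.    -0.001 -0.794] deg [ 1.000e-01 -1.000e-01 -1.428e+02]
A shift [ -51.6 -180.5   15.3] /80 [-0.645 -2.257  0.191] turn/pi [0.001 0.    0.206] deg [ 0.1  0.1 37.2]
t 4.45 ee [579.2 -77.3  84.7] jaw -124.4 down [ 0.001 -0.002 -1.   ] q [-0.15  0.55  1.8  -0.    0.79  2.02] w 22.0 F [-0.7 -1.5 -2.4]
```

View pics/s2.png

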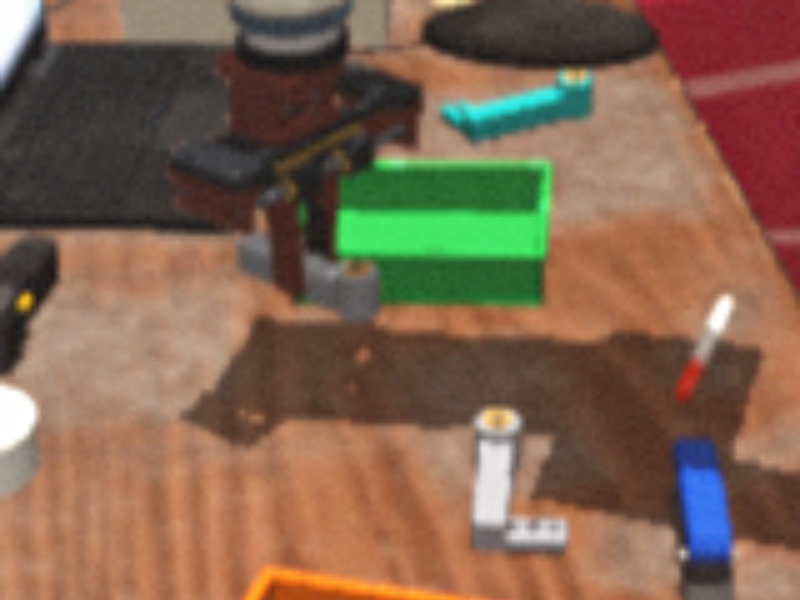

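A is held level at width 22 mm, clear of the desk. Carry it to the green bin.

>>> {"method": "jog_arm", "body": {
  "steps": [
    {"dp": [-0.11,-0.38,0.1],"turn": [0,0,0.035],"claw": 0},
    {"dp": [-0.22,-0.75,0.2],"turn": [0,0,0.07],"claw": 0},
    {"dp": [-0.22,-0.75,0.2],"turn": [0,0,0.07],"claw": 0},
    {"dp": [-0.22,-0.75,0.2],"turn": [0,0,0.07],"claw": 0}
  ]
}}

```text
t: 4.83
ee_pos: [560.1, -138.2, 99.0]
orientation: [-1.006, 1.486, -1.486]
ft_force: [-0.2, 0.2, -0.8]
width: 22.0
```

>>> {"method": "jog_arm", "body": {
  "steps": [
    {"dp": [-0.11,-0.38,0],"turn": [0,0,0.035],"claw": 0},
    {"dp": [-0.22,-0.75,0],"turn": [0,0,0.07],"claw": 0},
    {"dp": [-0.22,-0.75,0],"turn": [0,0,0.07],"claw": 0},
    {"dp": [-0.22,-0.75,0],"turn": [0,0,0.07],"claw": 0}
  ]
}}

```text
t: 5.17
ee_pos: [541.7, -198.2, 97.7]
orientation: [-1.129, 1.334, -1.331]
ft_force: [0.2, -1.1, -1.6]
width: 21.7
```

>>> {"method": "jog_arm", "body": {
  "steps": [
    {"dp": [-0.11,-0.38,0],"turn": [0,0,0.035],"claw": 0},
    {"dp": [-0.22,-0.75,0],"turn": [0,0,0.066],"claw": 0},
    {"dp": [-0.22,-0.75,0],"turn": [0,0,0.066],"claw": 0},
    {"dp": [-0.22,-0.75,0],"turn": [0,0,0.066],"claw": 0},
    {"dp": [-0.22,-0.75,0],"turn": [0,0,0.066],"claw": 0}
  ]
}}

```text
t: 5.58
ee_pos: [524.2, -256.8, 97.1]
orientation: [-1.23, 1.185, -1.18]
ft_force: [-0.7, 0.6, -2.0]
width: 21.8
```

```bash
python3 -c "
from st import *
to(527.6,-257.8,10,92.8,'A')
import cv2
s=get('side'); cv2.imwrite('pics/s3.png',cv2.resize(s['img'][110:240,230:390],None,fx=5,fy=5)[:600,:,::-1])"
```

```text
A shift [  3.4  -1.  -87.1] /80 [ 0.043 -0.013 -1.089] turn/pi [-0.002 -0.    -0.996] deg [-4.000e-01 -1.000e-01 -1.793e+02]
A shift [  3.4  -1.  -87.1] /80 [ 0.043 -0.013 -1.089] turn/pi [ 0.    -0.001  0.004] deg [ 0.  -0.3  0.7]
t 5.5833 ee [ 524.2 -256.8   97.1] jaw -87.9 down [-0.004 -0.001 -1.   ] q [-0.47  0.53  1.8  -0.    0.81  1.06] w 21.8 F [-0.7  0.6 -2. ]
```

View pics/s3.png

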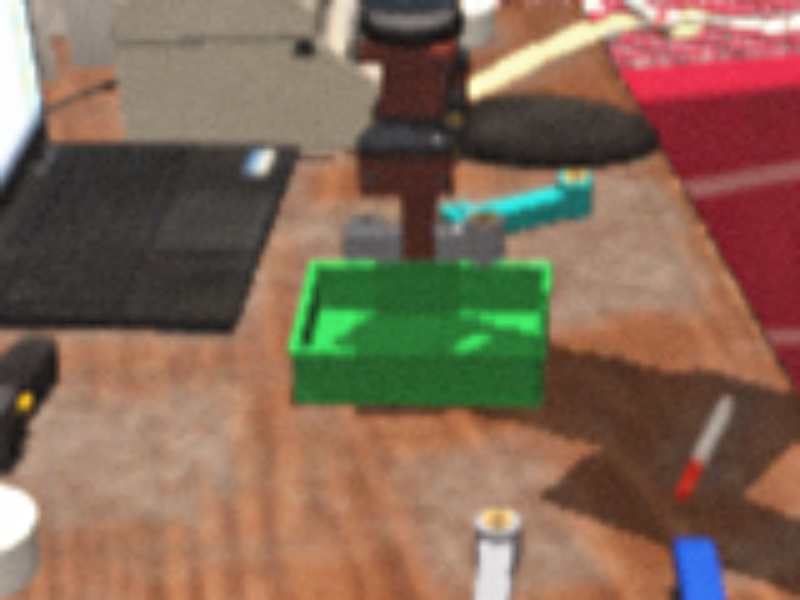

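The bracket (340–505, 215–260) is over the green bin (290–550). Lower it, stopping just above floor contact at TCP ≈ 10.

>>> {"method": "jog_arm", "body": {
  "steps": [
    {"dp": [0.03,-0.01,-0.3],"turn": [0,0,0.004],"claw": 0},
    {"dp": [0.04,-0.01,-0.6],"turn": [0,0,0.004],"claw": 0},
    {"dp": [0.04,-0.01,-0.8],"turn": [0,0,0.004],"claw": 0},
    {"dp": [0.04,-0.01,-0.9],"turn": [0,0,0.004],"claw": 0},
    {"dp": [0.04,-0.01,-0.95],"turn": [0,0,0.004],"claw": 0},
    {"dp": [0.04,-0.01,-0.98],"turn": [0,0,0.004],"claw": 0},
    {"dp": [0.04,-0.01,-0.98],"turn": [0,0,0.004],"claw": 0},
    {"dp": [0.04,-0.01,-0.98],"turn": [0,0,0.004],"claw": 0}
  ]
}}

```text
t: 6.3
ee_pos: [528.2, -257.5, 19.6]
orientation: [-1.236, 1.173, -1.171]
ft_force: [-1.0, 1.0, -2.5]
width: 21.9
```

>>> {"method": "jog_arm", "body": {
  "steps": [
    {"dp": [0,0,-0.05],"turn": [0,0,0],"claw": 0},
    {"dp": [0,0,-0.1],"turn": [0,0,0],"claw": 0},
    {"dp": [0,0,-0.1],"turn": [0,0,0],"claw": 0}
  ]
}}

```text
t: 6.55
ee_pos: [528.0, -257.4, 11.4]
orientation: [-1.236, 1.174, -1.171]
ft_force: [0.7, 0.3, -1.4]
width: 21.8
```

>>> {"method": "jog_arm", "body": {
  "steps": [
    {"dp": [0,0,-0.02],"turn": [0,0,0],"claw": 0},
    {"dp": [0,0,-0.02],"turn": [0,0,0],"claw": 0}
  ]
}}

```text
t: 6.72
ee_pos: [527.9, -257.5, 9.6]
orientation: [-1.236, 1.174, -1.171]
ft_force: [0.3, -0.4, -1.2]
width: 21.9
```

>>> {"method": "jog_arm", "body": {
  "steps": [
    {"dp": [0,0,0],"turn": [0,0,0],"claw": 0.45},
    {"dp": [0,0,0],"turn": [0,0,0],"claw": 0.45},
    {"dp": [0,0,0],"turn": [0,0,0],"claw": 0.45},
    {"dp": [0,0,0],"turn": [0,0,0],"claw": 0.45},
    {"dp": [0,0,0],"turn": [0,0,0],"claw": 0.45},
    {"dp": [0,0,0],"turn": [0,0,0],"claw": 0.45}
  ]
}}

```text
t: 7.22
ee_pos: [528.0, -257.5, 9.7]
orientation: [-1.236, 1.174, -1.171]
ft_force: [0.1, 0.3, -0.2]
width: 39.8
```

>>> {"method": "jog_arm", "body": {
  "steps": [
    {"dp": [0,0,0.2],"turn": [0,0,0],"claw": 0.45},
    {"dp": [0,0,0.5],"turn": [0,0,0],"claw": 0.45},
    {"dp": [0,0,1],"turn": [0,0,0],"claw": 0.45},
    {"dp": [0,0,1],"turn": [0,0,0],"claw": 0.45},
    {"dp": [0,0,1],"turn": [0,0,0],"claw": 0.45}
  ]
}}

```text
t: 7.63
ee_pos: [529.6, -258.3, 92.0]
orientation: [-1.234, 1.17, -1.175]
ft_force: [-0.2, -0.8, -0.8]
width: 39.7
```

```bash
python3 -c "
from st import *
to(442.1,45.1,100,2.5,'B')
import cv2
s=get('side'); cv2.imwrite('pics/s4.png',cv2.resize(s['img'][110:240,230:390],None,fx=5,fy=5)[:600,:,::-1])"
```

```text
B shift [-87.5 303.4   8. ] /80 [-1.094  3.793  0.1  ] turn/pi [0.001 0.001 0.498] deg [ 0.1  0.2 89.6]
B shift [-87.5 303.4   8. ] /80 [-1.094  3.793  0.1  ] turn/pi [ 0.001 -0.001 -0.502] deg [  0.2  -0.1 -90.4]
t 7.6333 ee [ 529.6 -258.3   92. ] jaw -87.1 down [ 0.001 -0.004 -1.   ] q [-0.47  0.55  1.79 -0.    0.8   1.05] w 39.7 F [-0.2 -0.8 -0.8]
```

View pics/s4.png

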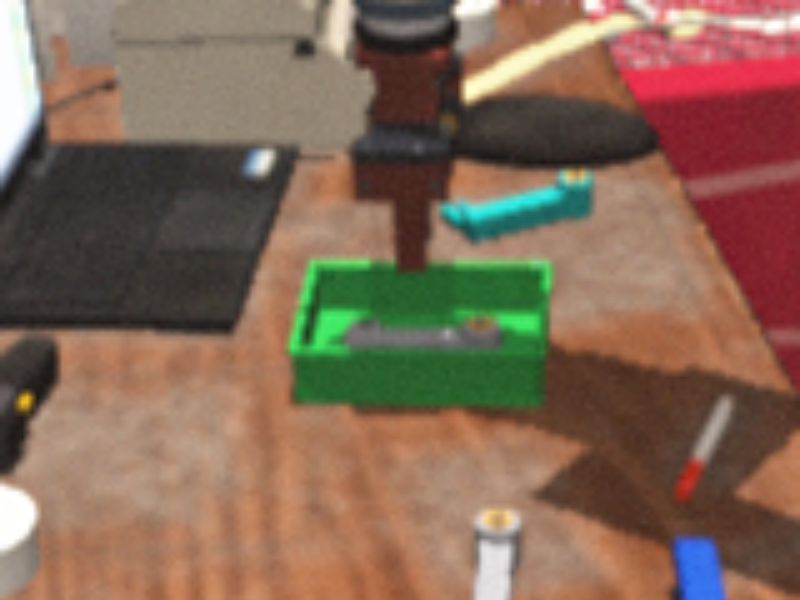

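A lies flat in the green bin at (345–505, 320–350). Now go to B.

>>> {"method": "jog_arm", "body": {
  "steps": [
    {"dp": [-0.14,0.5,0.1],"turn": [0,0,0.04],"claw": 1},
    {"dp": [-0.27,0.95,0.2],"turn": [0,0,0.08],"claw": 1},
    {"dp": [-0.27,0.95,0.2],"turn": [0,0,0.125],"claw": 1},
    {"dp": [-0.27,0.95,0.2],"turn": [0,0,0.125],"claw": 1}
  ]
}}

```text
t: 8.02
ee_pos: [505.3, -179.8, 105.3]
orientation: [-1.392, 0.874, -0.87]
ft_force: [-0.2, -0.2, 0.2]
width: 62.8
```

>>> {"method": "jog_arm", "body": {
  "steps": [
    {"dp": [-0.14,0.5,0],"turn": [0,0,0.04],"claw": 1},
    {"dp": [-0.27,0.95,0],"turn": [0,0,0.08],"claw": 1},
    {"dp": [-0.27,0.95,0],"turn": [0,0,0.125],"claw": 1},
    {"dp": [-0.27,0.95,0],"turn": [0,0,0.125],"claw": 1}
  ]
}}

```text
t: 8.35
ee_pos: [482.8, -102.8, 104.2]
orientation: [-1.499, 0.569, -0.564]
ft_force: [0.8, -0.6, -0.5]
width: 86.6
```

>>> {"method": "jog_arm", "body": {
  "steps": [
    {"dp": [-0.14,0.5,0],"turn": [0,0,0.04],"claw": 1},
    {"dp": [-0.27,0.95,0],"turn": [0,0,0.08],"claw": 1},
    {"dp": [-0.27,0.95,0],"turn": [0,0,0.125],"claw": 1},
    {"dp": [-0.27,0.95,0],"turn": [0,0,0.125],"claw": 1}
  ]
}}

```text
t: 8.68
ee_pos: [461.3, -26.4, 103.6]
orientation: [-1.56, 0.261, -0.256]
ft_force: [0.6, 0.0, 0.3]
width: 87.7
```

>>> {"method": "jog_arm", "body": {
  "steps": [
    {"dp": [-0.14,0.5,0],"turn": [0,0,0.04],"claw": 1},
    {"dp": [-0.27,0.93,0],"turn": [0,0,0.08],"claw": 1},
    {"dp": [-0.27,0.93,0],"turn": [0,0,0.125],"claw": 1},
    {"dp": [-0.27,0.93,0],"turn": [0,0,0.125],"claw": 1},
    {"dp": [-0.27,0.93,0],"turn": [0,0,0.125],"claw": 1}
  ]
}}

```text
t: 9.1
ee_pos: [440.8, 47.1, 103.4]
orientation: [-1.576, -0.043, 0.046]
ft_force: [0.4, 0.2, 0.2]
width: 88.0
```

```bash
python3 -c "
from st import *
to(442.1,45.1,5,2.5,'B')"
```

```text
B shift [  1.3  -2.  -98.4] /80 [ 0.016 -0.025 -1.23 ] turn/pi [ 0.002 -0.001 -0.004] deg [ 0.3 -0.1 -0.7]
B shift [  1.3  -2.  -98.4] /80 [ 0.016 -0.025 -1.23 ] turn/pi [0.001 0.003 0.996] deg [1.000e-01 5.000e-01 1.793e+02]
t 9.1 ee [440.8  47.1 103.4] jaw 3.2 down [-0.002 -0.006 -1.   ] q [ 0.08  0.36  2.1  -0.01  0.68  0.03] w 88.0 F [0.4 0.2 0.2]
```

>>> {"method": "jog_arm", "body": {
  "steps": [
    {"dp": [0.02,-0.02,-0.4],"turn": [0.002,-0.001,-0.004],"claw": 1},
    {"dp": [0.02,-0.02,-0.6],"turn": [0.002,-0.001,-0.004],"claw": 1},
    {"dp": [0.02,-0.02,-0.6],"turn": [0.002,-0.001,-0.004],"claw": 1},
    {"dp": [0.02,-0.02,-0.6],"turn": [0.002,-0.001,-0.004],"claw": 1},
    {"dp": [0.02,-0.02,-0.6],"turn": [0.002,-0.001,-0.004],"claw": 1}
  ]
}}

```text
t: 9.52
ee_pos: [443.3, 44.7, 55.9]
orientation: [-1.57, -0.033, 0.03]
ft_force: [-0.1, 0.3, -0.4]
width: 87.7
```

```bash
python3 -c "
from st import *
to(442.1,45.1,5,2.5,'B')
import cv2
s=get('side'); cv2.imwrite('pics/s5.png',cv2.resize(s['img'][160:290,250:410],None,fx=5,fy=5)[:600,:,::-1])"
```

```text
B shift [ -1.2   0.4 -50.9] /80 [-0.015  0.005 -0.636] turn/pi [-0.     0.001  0.001] deg [-0.   0.1  0.2]
B shift [ -1.2   0.4 -50.9] /80 [-0.015  0.005 -0.636] turn/pi [ 0.001  0.    -0.999] deg [ 2.000e-01  1.000e-01 -1.798e+02]
t 9.5167 ee [443.3  44.7  55.9] jaw 2.3 down [ 0.002  0.001 -1.   ] q [0.07 0.46 2.12 0.   0.56 0.03] w 87.7 F [-0.1  0.3 -0.4]
```

View pics/s5.png

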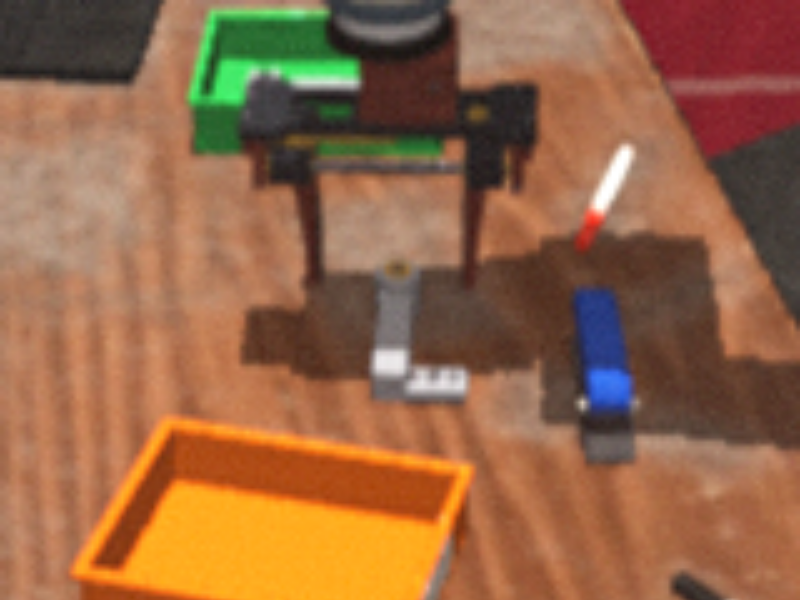

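The fingers (315,280) and (470,285) straddle B's bar at (395,310). Descend, grip, lift.

>>> {"method": "jog_arm", "body": {
  "steps": [
    {"dp": [-0.01,0.005,-0.3],"turn": [0,0,0],"claw": 1},
    {"dp": [-0.015,0.005,-0.5],"turn": [0,0,0],"claw": 1},
    {"dp": [-0.015,0.005,-0.6],"turn": [0,0,0],"claw": 1},
    {"dp": [-0.015,0.005,-0.63],"turn": [0,0,0],"claw": 1},
    {"dp": [-0.015,0.005,-0.63],"turn": [0,0,0],"claw": 1},
    {"dp": [-0.015,0.005,-0.63],"turn": [0,0,0],"claw": 1}
  ]
}}

```text
t: 10.07
ee_pos: [442.8, 45.3, 6.5]
orientation: [-1.57, -0.035, 0.029]
ft_force: [-0.5, -0.2, 0.6]
width: 87.7
```

>>> {"method": "jog_arm", "body": {
  "steps": [
    {"dp": [0,0,0],"claw": 0,"turn": [0,0,0]},
    {"dp": [0,0,0],"claw": 0,"turn": [0,0,0]},
    {"dp": [0,0,0],"claw": 0,"turn": [0,0,0]},
    {"dp": [0,0,0],"claw": 0,"turn": [0,0,0]},
    {"dp": [0,0,0],"claw": 0,"turn": [0,0,0]},
    {"dp": [0,0,0],"claw": 0,"turn": [0,0,0]},
    {"dp": [0,0,0],"claw": 0,"turn": [0,0,0]},
    {"dp": [0,0,0],"claw": 0,"turn": [0,0,0]},
    {"dp": [0,0,0],"claw": 0,"turn": [0,0,0]},
    {"dp": [0,0,0],"claw": 0,"turn": [0,0,0]},
    {"dp": [0,0,0],"claw": 0,"turn": [0,0,0]},
    {"dp": [0,0,0],"claw": 0,"turn": [0,0,0]}
  ]
}}

```text
t: 11.07
ee_pos: [442.8, 45.3, 6.4]
orientation: [-1.57, -0.035, 0.029]
ft_force: [0.8, 0.9, -0.8]
width: 21.8
```

>>> {"method": "jog_arm", "body": {
  "steps": [
    {"dp": [0,0,0],"turn": [0,0,0],"claw": 0},
    {"dp": [0,0,0],"turn": [0,0,0],"claw": 0},
    {"dp": [0,0,0.3],"turn": [0,0,0],"claw": 0},
    {"dp": [0,0,0.6],"turn": [0,0,0],"claw": 0},
    {"dp": [0,0,1],"turn": [0,0,0],"claw": 0},
    {"dp": [0,0,1],"turn": [0,0,0],"claw": 0},
    {"dp": [0,0,1],"turn": [0,0,0],"claw": 0},
    {"dp": [0,0,1],"turn": [0,0,0],"claw": 0}
  ]
}}

```text
t: 11.73
ee_pos: [442.4, 45.3, 86.1]
orientation: [-1.57, -0.035, 0.029]
ft_force: [-0.7, 0.1, -1.9]
width: 21.7
```

```bash
python3 -c "
from st import *
to(481.7,286.4,100,79.9,'B')
import cv2
s=get('side'); cv2.imwrite('pics/s6.png',cv2.resize(s['img'][160:290,250:410],None,fx=5,fy=5)[:600,:,::-1])"
```

```text
B shift [ 39.3 241.1  13.9] /80 [0.492 3.014 0.174] turn/pi [-0.001  0.001  0.431] deg [-0.2  0.1 77.6]
B shift [ 39.3 241.1  13.9] /80 [0.492 3.014 0.174] turn/pi [ 0.001  0.001 -0.569] deg [ 1.000e-01  2.000e-01 -1.024e+02]
t 11.7333 ee [442.4  45.3  86.1] jaw 2.3 down [ 0.004  0.001 -1.   ] q [0.07 0.4  2.11 0.   0.63 0.03] w 21.7 F [-0.7  0.1 -1.9]
```

View pics/s6.png

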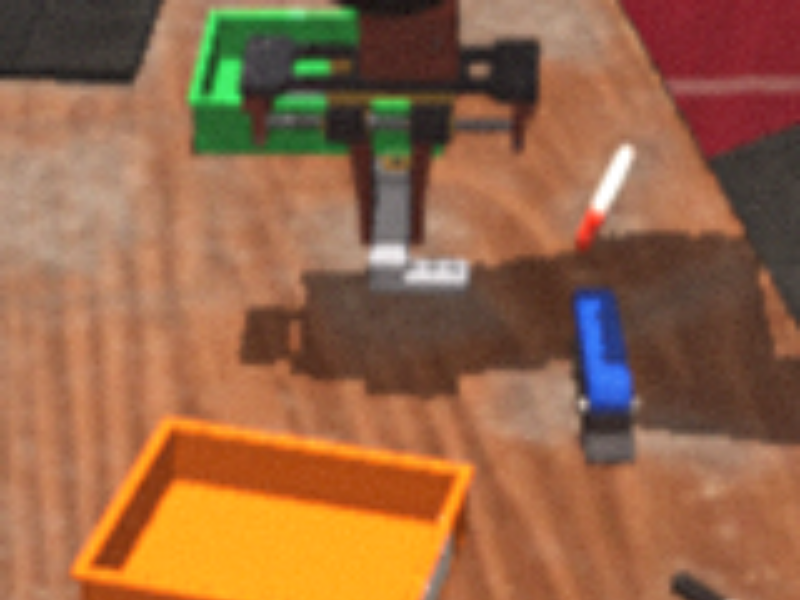

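B is held level. Carry it in 4 calls of about 60 mm and 19.4° each.

>>> {"method": "jog_arm", "body": {
  "steps": [
    {"dp": [0.06,0.35,0.1],"turn": [0,0,0.036],"claw": 0},
    {"dp": [0.12,0.75,0.18],"turn": [0,0,0.072],"claw": 0},
    {"dp": [0.12,0.75,0.18],"turn": [0,0,0.108],"claw": 0},
    {"dp": [0.12,0.75,0.18],"turn": [0,0,0.108],"claw": 0}
  ]
}}

```text
t: 12.12
ee_pos: [451.0, 106.3, 98.8]
orientation: [-1.548, -0.303, 0.303]
ft_force: [-1.0, -0.2, -1.9]
width: 21.8
```

>>> {"method": "jog_arm", "body": {
  "steps": [
    {"dp": [0.06,0.35,0],"turn": [0,0,0.036],"claw": 0},
    {"dp": [0.12,0.75,0],"turn": [0,0,0.072],"claw": 0},
    {"dp": [0.12,0.75,0],"turn": [0,0,0.108],"claw": 0},
    {"dp": [0.12,0.75,0],"turn": [0,0,0.108],"claw": 0}
  ]
}}

```text
t: 12.45
ee_pos: [459.8, 166.6, 97.4]
orientation: [-1.494, -0.567, 0.571]
ft_force: [-0.5, -0.8, -1.7]
width: 21.8
```

>>> {"method": "jog_arm", "body": {
  "steps": [
    {"dp": [0.06,0.35,0],"turn": [0,0,0.036],"claw": 0},
    {"dp": [0.12,0.75,0],"turn": [0,0,0.072],"claw": 0},
    {"dp": [0.12,0.75,0],"turn": [0,0,0.108],"claw": 0},
    {"dp": [0.12,0.75,0],"turn": [0,0,0.108],"claw": 0}
  ]
}}

```text
t: 12.78
ee_pos: [468.8, 226.3, 96.3]
orientation: [-1.406, -0.826, 0.834]
ft_force: [-0.1, 0.2, -1.3]
width: 21.8
```

>>> {"method": "jog_arm", "body": {
  "steps": [
    {"dp": [0.06,0.35,0],"turn": [0,0,0.036],"claw": 0},
    {"dp": [0.12,0.73,0],"turn": [0,0,0.072],"claw": 0},
    {"dp": [0.12,0.73,0],"turn": [0,0,0.105],"claw": 0},
    {"dp": [0.12,0.73,0],"turn": [0,0,0.105],"claw": 0},
    {"dp": [0.12,0.73,0],"turn": [0,0,0.105],"claw": 0}
  ]
}}

```text
t: 13.2
ee_pos: [477.3, 282.9, 95.3]
orientation: [-1.29, -1.066, 1.079]
ft_force: [-0.1, -0.5, -1.4]
width: 21.8
```

```bash
python3 -c "
from st import *
to(481.7,286.4,11,79.9,'B')
import cv2
s=get('side'); cv2.imwrite('pics/s7.png',cv2.resize(s['img'][190:310,230:390],None,fx=5,fy=5)[:600,:,::-1])"
```

```text
B shift [  4.4   3.5 -84.3] /80 [ 0.054  0.044 -1.054] turn/pi [ 0.002 -0.002  0.002] deg [ 0.3 -0.3  0.4]
B shift [  4.4   3.5 -84.3] /80 [ 0.054  0.044 -1.054] turn/pi [-0.003 -0.002 -0.998] deg [  -0.5   -0.4 -179.6]
t 13.2 ee [477.3 282.9  95.3] jaw 79.5 down [-0.006 -0.005 -1.   ] q [ 0.51  0.51  1.86 -0.    0.78 -0.87] w 21.8 F [-0.1 -0.5 -1.4]
```

View pics/s7.png

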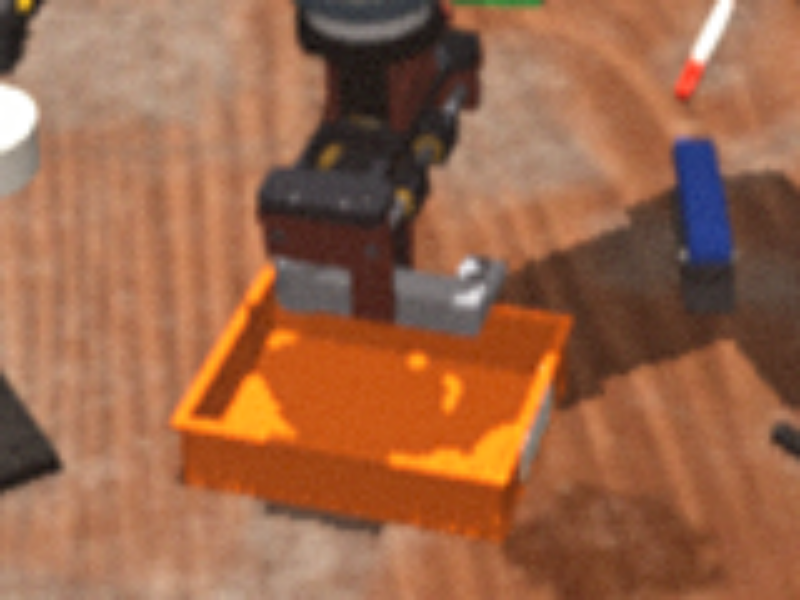

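The bracket is over the orange bin and aligned. Lower it to TCP ≈ 11 (the grasp was at 6.4 and the floor is at 4).

>>> {"method": "jog_arm", "body": {
  "steps": [
    {"dp": [0.03,0.03,-0.3],"turn": [0.002,-0.002,0.002],"claw": 0},
    {"dp": [0.05,0.04,-0.6],"turn": [0.002,-0.002,0.002],"claw": 0},
    {"dp": [0.05,0.04,-0.8],"turn": [0.002,-0.002,0.002],"claw": 0},
    {"dp": [0.05,0.04,-0.9],"turn": [0.002,-0.002,0.002],"claw": 0},
    {"dp": [0.05,0.04,-0.95],"turn": [0.002,-0.002,0.002],"claw": 0},
    {"dp": [0.05,0.04,-0.95],"turn": [0.002,-0.002,0.002],"claw": 0},
    {"dp": [0.05,0.04,-0.95],"turn": [0.002,-0.002,0.002],"claw": 0}
  ]
}}

```text
t: 13.83
ee_pos: [481.8, 285.8, 20.0]
orientation: [-1.288, -1.078, 1.075]
ft_force: [-0.4, 0.5, -0.9]
width: 21.7
```

>>> {"method": "jog_arm", "body": {
  "steps": [
    {"dp": [0,0,-0.05],"turn": [0,0,0],"claw": 0},
    {"dp": [0,0,-0.09],"turn": [0,0,0],"claw": 0},
    {"dp": [0,0,-0.09],"turn": [0,0,0],"claw": 0}
  ]
}}

```text
t: 14.08
ee_pos: [481.8, 285.7, 12.9]
orientation: [-1.288, -1.078, 1.075]
ft_force: [-1.7, 0.5, -1.5]
width: 21.7
```

>>> {"method": "jog_arm", "body": {
  "steps": [
    {"dp": [0,0,-0.025],"turn": [0,0,0],"claw": 0},
    {"dp": [0,0,-0.025],"turn": [0,0,0],"claw": 0}
  ]
}}

```text
t: 14.25
ee_pos: [481.7, 285.8, 10.8]
orientation: [-1.288, -1.078, 1.075]
ft_force: [-0.4, -0.3, -1.8]
width: 21.8
```

>>> {"method": "jog_arm", "body": {
  "steps": [
    {"dp": [0,0,0],"turn": [0,0,0],"claw": 0.45},
    {"dp": [0,0,0],"turn": [0,0,0],"claw": 0.45},
    {"dp": [0,0,0],"turn": [0,0,0],"claw": 0.45},
    {"dp": [0,0,0],"turn": [0,0,0],"claw": 0.45},
    {"dp": [0,0,0],"turn": [0,0,0],"claw": 0.45},
    {"dp": [0,0,0],"turn": [0,0,0],"claw": 0.45}
  ]
}}

```text
t: 14.75
ee_pos: [481.8, 285.8, 10.9]
orientation: [-1.288, -1.078, 1.074]
ft_force: [0.2, -0.1, 0.1]
width: 39.5
```

>>> {"method": "jog_arm", "body": {
  "steps": [
    {"dp": [0,0,0.2],"turn": [0,0,0],"claw": 0.45},
    {"dp": [0,0,0.5],"turn": [0,0,0],"claw": 0.45},
    {"dp": [0,0,1],"turn": [0,0,0],"claw": 0.45},
    {"dp": [0,0,1],"turn": [0,0,0],"claw": 0.45},
    {"dp": [0,0,1],"turn": [0,0,0],"claw": 0.45}
  ]
}}

```text
t: 15.17
ee_pos: [483.3, 286.7, 93.1]
orientation: [-1.289, -1.082, 1.071]
ft_force: [1.0, -0.5, -0.1]
width: 39.5
```

>>> {"method": "jog_arm", "body": {
  "steps": [
    {"dp": [-0.5,-0.5,0.5],"turn": [0,0,0],"claw": 0.45},
    {"dp": [-0.9,-1,1],"turn": [0,0,0],"claw": 0.45},
    {"dp": [-0.9,-1,1],"turn": [0,0,0],"claw": 0.45},
    {"dp": [-0.9,-1,1],"turn": [0,0,0],"claw": 0.45}
  ]
}}

```text
t: 15.5
ee_pos: [408.2, 204.1, 173.9]
orientation: [-1.289, -1.08, 1.072]
ft_force: [0.2, -0.1, 0.4]
width: 39.8
```

>>> {"method": "jog_arm", "body": {
  "steps": [
    {"dp": [0,-0.5,0.3],"turn": [0,0,0],"claw": 0.45},
    {"dp": [0,-1,0.3],"turn": [0,0,0],"claw": 0.45},
    {"dp": [0,-1,0.3],"turn": [0,0,0],"claw": 0.45},
    {"dp": [0,-1,0.3],"turn": [0,0,0],"claw": 0.45},
    {"dp": [0,-1,0.3],"turn": [0,0,0],"claw": 0.45}
  ]
}}

```text
t: 15.92
ee_pos: [408.3, 124.1, 197.3]
orientation: [-1.289, -1.078, 1.071]
ft_force: [0.4, 0.6, 0.6]
width: 39.3
```

```bash
python3 -c "
from st import *
to(481.7,286.4,11,79.9,'B')
import cv2,pickle
d=get('top');s=get('side'); pickle.dump((d,s),open('fin.pkl','wb'))
a=cv2.resize(d['img'][140:260,140:440],None,fx=2.6,fy=2.6); b=cv2.resize(s['img'][150:310,240:400],None,fx=1.8,fy=1.8)
c=np.zeros((600,780,3),np.uint8); c[:a.shape[0],:a.shape[1]]=a; c[312:312+b.shape[0],:b.shape[1]]=b
cv2.imwrite('pics/f.png',c[:,:,::-1])
f,M=cam(d);uu,vv=np.meshgrid(np.arange(640),np.arange(400)); z=d['range_z'].astype(float)
P=np.stack([(uu-d['cx'])/f*z,(vv-d['cy'])/f*z,z],-1); np.save('W2.npy',(P-M[:3,3])@M[:3,:3])
"
```

```text
B shift [  73.4  162.3 -186.3] /80 [ 0.918  2.029 -2.328] turn/pi [-0.001  0.001  0.002] deg [-0.2  0.2  0.3]
B shift [  73.4  162.3 -186.3] /80 [ 0.918  2.029 -2.328] turn/pi [ 0.001  0.002 -0.998] deg [   0.2    0.3 -179.7]
t 15.9167 ee [408.3 124.1 197.3] jaw 79.6 down [ 0.003  0.003 -1.   ] q [ 0.27  0.17  2.07  0.    0.9  -1.13] w 39.3 F [0.4 0.6 0.6]
```

View pics/f.png

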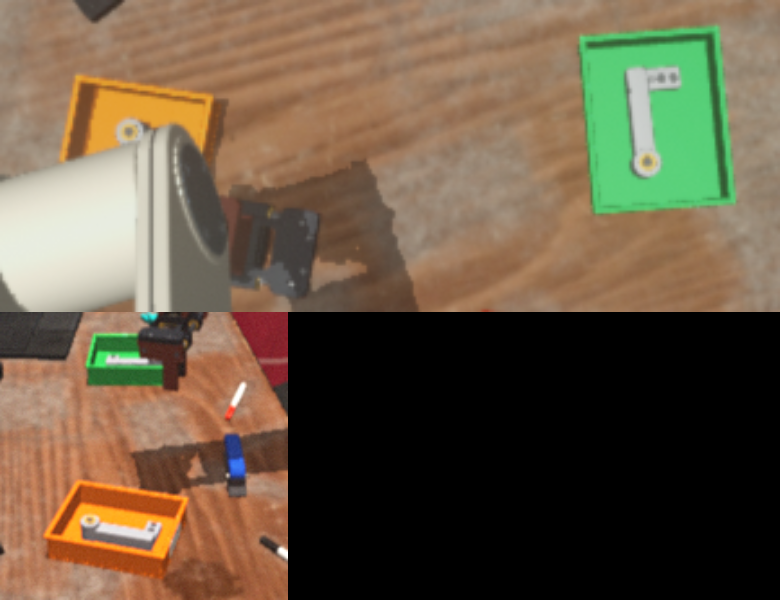

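Both brackets lie flat in their bins: green at (645,120) in the top crop, orange at (120,530) in the side crop. A depth check follows, then hand-in.

```bash
python3 - <<'E'
from meas import *
import pickle
d,s=pickle.load(open('fin.pkl','rb'))
c=lambda x,y:(140+x/2.6,140+y/2.6)
b=plane(d,*c(647,162),36)[:2]; e=plane(d,*c(636,68),28)[:2]; x=(b-e)/np.linalg.norm(b-e)
print("left origin",e+55*x, "L",np.linalg.norm(b-e),"bin frame",(e+55*x-[524.7,-270]))
for n,cc in(("foot end",(638,75)),("mid",(642,120)),("near boss",(645,142))): print("bar h",n,toworld_depth(d,*c(*cc)).round(1))
q=lambda x,y:(240+x/1.8,150+(y-312)/1.8)
for n,cc in(("boss",(90,521)),("bar near boss",(106,525)),("bar mid",(122,527)),("bar end",(144,530))): print("orange",n,toworld_depth(s,*q(*cc)).round(1))
E
```

```text
left origin [ 525.57384265 -257.93263796] L 100.48626864173171 bin frame [ 0.87384265 12.06736204]
bar h foot end [ 573.3 -256.6   26. ]
bar h mid [ 525.  -258.4   29. ]
bar h near boss [ 501.9 -260.7   28.3]
orange boss [524.5 283.   38.3]
orange bar near boss [500.6 279.7  29.6]
orange bar mid [475.8 280.6  28.2]
orange bar end [441.4 285.2  28.5]
```

Bar tops measure 26–30 mm against 28 expected, level in both bins. Hand in.

```bash
python3 -c "
from workcell import ctrl
print(ctrl.close_job())"
```

```text
the job is handed in; nothing more can be done
None
```

The left-hand bracket is in the green bin and the right-hand bracket in the orange bin, both flat and the same way up. I handed the job in with the robot's clock at about 16 s of the 54 s allowed. I left the turquoise look-alike alone.

| Last check | Green bin (left-hand) | Orange bin (right-hand) |
|---|---|---|
| Bracket origin from bin centre | about (1, 12) mm | not measured; released at about (-1, 12) mm |
| Bar top height (28 mm expected) | 26–29 mm | 28–30 mm |

- **Final pictures:** they show both brackets lying level. The arm hid most of the orange bin from above, so I checked that bracket by side-view depth only.
- **Gripper:** it is open and well clear of both bins. Force readings, taken at the end of each move, stayed under about 3 N.
- **Measurements:** bar end to boss came out about 100 mm against the 102 mm given, within the calibration error. No check failed. My first colour masks found only slivers of the bin rims, and shadow stretched the next orange one. I placed by the rims found from depth instead, which matched the given size.

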